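# Clamp a bisque test block in the sloping painting stand

## Task

Get the glaze test block ready for painting: pick the oblong upright bisque block out of the samples, lower it foot first into the pocket of the sloping wooden stand until it sits fully home, then swing the steel keeper lever over it until it is fully shut. Bisque chips easily, so grip it lightly, lower it in rather than dropping it, and do not ram it. Leave all the other things on the table where they are.

Things in the scene. Friction and masses are not known exactly. Their poses are not given: they have to be found in the camera images.
- test_block: The oblong bisque (pale unglazed clay) block to load, 44 (x) x 30 (y) x 50 (z) mm, 115 g, upright on the table; origin at the centre of its underside. Its lowest 5 mm, the foot, is stepped in 2 mm all round; three thin lines cross its top. Fits either way round (180 degrees). Chips if gripped over 50 N, pressed against the stand over 40 N or let fall over 10 mm.
- stand: The plywood painting stand, fixed to the table at a place and yaw that vary. Origin on the table, under the pocket's floor centre. Foot board 170 x 130 x 12 mm, reaching from 63 mm before (-x) to 107 mm beyond the origin; its own -x side faces roughly towards the robot.
- cradle: The stand's sloping wooden cradle. Origin: centre of the pocket's floor, 52 mm above the table. z: the pocket's axis, outward, leaning 30 degrees from vertical towards the robot's side; x uphill, away from the robot; y level, to the left. Pocket 48 (x) x 34 (y) mm, 22 deep, straight walls. Outside: x -34 to 63, y -37 to 37 mm. Lever pivot post (radius 8, up to z = 52 mm) at x = 48, y = 0.
- pocket_mouth (a point): Centre of the pocket's mouth, in the plane of the wall tops, 22 mm out along the cradle's z from its floor. Home, the block stands on the floor with its z along the cradle's z and its x along the cradle's x (either way round), and 28 mm of it stands out of the mouth.
- keeper (a joint): Angle of the keeper lever about its pivot (parallel to the cradle's z, at cradle x = 48, y = 0 mm). 0 = fully shut at its stop: arm straight down the slope over the block, 2.5 mm above a seated block. Grows as it opens towards the cradle's +y (1.57 = arm along +y), 2.3 at most. Stays where left; 0.6 N at the knob moves it. Starts open.
- keeper_knob (a point): Centre of the dark wooden knob on the steel lever's free end, 66 mm from the pivot: a cylinder along the cradle's z, 15 mm diameter, 24 mm high. This point is 70.5 mm above the pocket floor (cradle z), 12 mm above the arm's upper face. At angle a: cradle x = 48 - 66 cos a, y = 66 sin a (mm). Arm 14 mm wide, cradle z 52.5 to 58.5 mm.
- round_sample: Bystander: round bisque pillar, 38 mm diameter, 50 mm high; origin at the centre of its underside.
- flat_sample: Bystander: flat square bisque tile, 62 x 62 x 20 mm; origin at the centre of its underside.
- glaze_jar: Bystander: grey glaze jar with white lid, 84 mm diameter, 105 mm high; origin under its centre.
- plum_jar: Bystander: plum glaze jar with white lid, 84 mm diameter, 105 mm high; origin under its centre.
- squeeze_bottle: Bystander: small squeeze bottle, 36 mm diameter, 95 mm high; origin under its centre.
- glaze_brush: Bystander: flat brush lying on the table, about 140 mm long along its x; origin under its middle.
- bisque_bowl: Bystander: bisque bowl, 110 mm rim diameter, 55 mm high; origin under its centre.
Mind the look-alikes: they are no part of the job. There is more than one size of the stand; the one meant has the size given above.

How it is judged:
By the outcome, as a careful person would: the job done as asked, in the order asked, and still so for the second after the job is handed in, with the robot touching nothing.
It also fails if it takes over 51 s, if anything falls off the work surface, if the arm or the gripper's body presses on something with over 40 N, if the wrist force passes 120 N, or if a joint passes its speed limit or range.

## Robot

A 6-joint arm with a two-finger parallel gripper is mounted at the origin on the work surface. World frame = base frame: x ahead of the robot, y to its left, z up, the work surface at z = 0. Lengths are in mm, angles in rad, forces in N, time in s.
With the tool pointing down it reaches from about 275 to 1000 mm from the base axis. Payload 8.4 kg.
Tool frame: the origin (TCP) lies at the very end of the fingers, on their centre line; the grasp point (between the pads) lies 19 mm behind it; z points along the fingers, y is the line along which they close (so a half turn about z gives the same grasp; the last joint's range is limited). The gripper opens to 85 mm and grips with 20 to 120 N. Pads are 22 mm wide; open, the fingers measure 114 mm over their backs; the gripper's body (76 mm by 85 mm) begins 54 mm behind the grasp point. The pads swing forward as they close: fully open they stand 13 mm farther back than shut.
Start: joints at [-1.35, 0.353, 1.633, -0, 1.155, -0.002], TCP at [138.099, -609.554, 231.281] pointing down, gripper open.
Joint ranges: [-2.63, 2.63], [-0.92, 2.1], [0.06, 2.66], [-1.3, 4.44], [0, 2.69], [-3.02, 3.02]. Speed limits (rad/s): [2.22, 2.22, 2.79, 3.14, 3.14, 3.14].

## Interface

Orientations are given as a unit quaternion [w, x, y, z].
In Python, from station import bot, viewer gives the robot as it stands.
- The arm moves only by the shell command python3 -m jog 'ROWS' [FORCE]. ROWS is JSON, a list of rows, each a list of 3 entries, a list of its own where there are three numbers: the shift along the tool's x, y, z as a fraction of full scale, then the turn about the tool's z as a fraction of full scale, then the opening, from 0 (shut) to 1 (fully open). In form: [[[tx, ty, tz], spin, fingers], ...]. A call has 1 to 8 rows; each row shifts and turns the commanded pose from where the row before left it, along the tool's axes as they then stand; what a row does not reach is not made up. Full scale, the value 1, is 500 mm for a shift and 0.12 rad for a turn. A row lasts 1/12 s, in which the tool goes at most 41.7 mm and 7.16 degrees, less where a joint would pass 70% of its speed; a pose out of reach is approached as far as the arm can. A call with a number of a shift or a turn outside -1 to 1 is refused whole. A call with a gripper value outside its range is refused whole. The fingers move at their own pace and stop on an object; FORCE is the grip in N (left out, the last holds). Time passes only in rows, so rows that do not move let the fingers close. It gives the time, the measured TCP pose, the force, the opening and the grip force at its end, in the units of the state.
- bot.state(): the state, without advancing time (a new reading comes with each control period).
- viewer.camera(name): name is "scene" or "top" or "wrist"; returns (picture, depth): 480x640x3 uint8, blue, green, red; 480x640 float32, mm along the optical axis (not along the pixel's ray), 0 where there is no reading.
- viewer.calibration(name): a dict with "fx", "fy", "cx", "cy" (pixels), "R" (3x3) and "t" (3): a world point X has camera coordinates R X + t; the wrist camera has in their place "T_tool_cam" (4x4, takes a point from camera to tool coordinates, whose origin is the TCP and whose axes are the flange's). Camera axes: x right, y down, z forward; pixel columns grow to the right and rows downward; lengths in mm; the calibration is good to about 2 mm. A picture is of the moment at which its call begins: read the wrist's pose just before it. calibration takes no time and is no camera call.
- bot.sign_off(): hands the job in; it is judged then, once.
The state is a dict: "time_s": time; "qpos": joint angles; "joint_velocities": joint speeds; "joint_efforts": joint torques, N m; "tool_pos": TCP position; "eef_rot": TCP orientation; "contact_force": force on the tool from outside, world axes, zero at the start; "wrist_torque": the same for the moment, N m; "finger_gap": opening from 0.0 (shut) to 1.0 (fully open); "finger_force": force on a finger pad.
Only numpy, scipy, OpenCV 4.12 (cv2) and the standard library are available. Lean on these libraries where they do the work, as an engineer would, in place of code of your own. Each camera call takes 0.05 s, during which the arm holds its last target. There are 200 camera calls.

## Working session

There is one attempt and no reset: what is moved stays moved. The work goes in short steps, Python scripts to look and compute and a shell command to move; the robot and the scene stay as the last step left them, time stands still between calls to the robot, and variables do not carry over. Pictures are saved under pics/ and viewed, at most 10 in all, crops included, and the job is handed in when it is done.

```bash
ls; mkdir -p pics; python3 - <<'E'
from station import bot, viewer
import cv2,numpy as np
for n in("top","scene"):
    p,d=viewer.camera(n); cv2.imwrite(f"pics/{n}0.png",p); np.save(f"pics/{n}0.npy",d); print(n,viewer.calibration(n))
print(viewer.calibration("wrist")); print(bot.state())
E
```

```text
pics
top {'fx': 607.3107670410761, 'fy': 607.3107670410761, 'cx': 322.8421101445489, 'cy': 248.23203455157903, 'R': array([[ 0.00832922, -0.99992899, -0.00852335],
       [-0.99511642, -0.00745015, -0.09842665],
       [ 0.09835616,  0.00930154, -0.99510781]]), 't': array([  18.35916552,  499.0305636 , 1481.6347201 ])}
scene {'fx': 524.0932074396754, 'fy': 524.0932074396754, 'cx': 329.21894223599946, 'cy': 246.60141657945843, 'R': array([[ 0.67058286,  0.74179418, -0.00774762],
       [ 0.39525126, -0.36610667, -0.84246208],
       [-0.62776993,  0.56187837, -0.53869994]]), 't': array([-349.18841214,  -92.30808238, 1646.34541412])}
{'fx': 394.67349782893757, 'fy': 394.67349782893757, 'cx': 314.0296389047736, 'cy': 232.96719001814452, 'T_tool_cam': array([[ 1.75415983e-04, -9.52494240e-01, -3.04556551e-01,
         7.94416041e+01],
       [ 9.99999940e-01,  7.57957121e-05,  3.38922257e-04,
        -1.60001838e-01],
       [-2.99737417e-04, -3.04556592e-01,  9.52494196e-01,
        -1.42192685e+02],
       [ 0.00000000e+00,  0.00000000e+00,  0.00000000e+00,
         1.00000000e+00]])}
{'time_s': 0.1, 'qpos': array([-1.35041023e+00,  3.53562061e-01,  1.63406557e+00, -1.33669738e-05,
        1.15522121e+00, -2.40970253e-03]), 'joint_velocities': array([-0.00067921, -0.00271328, -0.00146632,  0.00163845,  0.0001188 ,
        0.00108016]), 'joint_efforts': array([ 1.67157680e-06, -6.06355906e+01, -3.42820609e+01, -2.47331866e-05,
        3.95932206e-03, -5.28239298e-06]), 'tool_pos': array([ 137.99268097, -609.12791305,  230.64479189]), 'eef_rot': array([-6.23697422e-04,  9.93801171e-01,  1.11170308e-01, -7.43954985e-05]), 'contact_force': array([ 0.00370599, -0.98025954,  0.38611756]), 'wrist_torque': array([-0.02541722,  0.01566672,  0.0231899 ]), 'finger_force': 0.0, 'finger_gap': 0.9978164148577088}
```

View pics/top0.png

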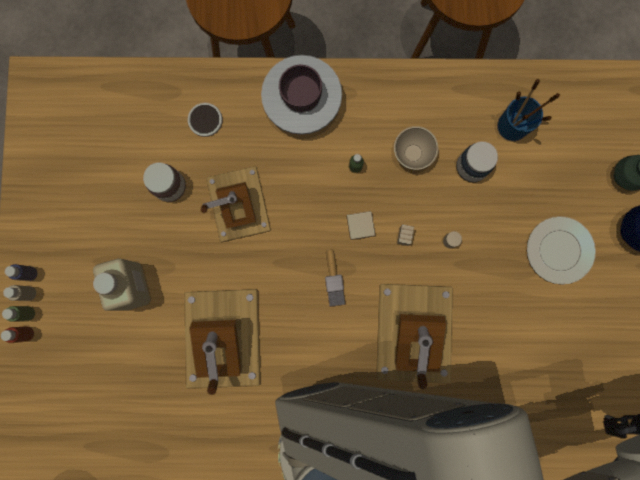

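View pics/scene0.png

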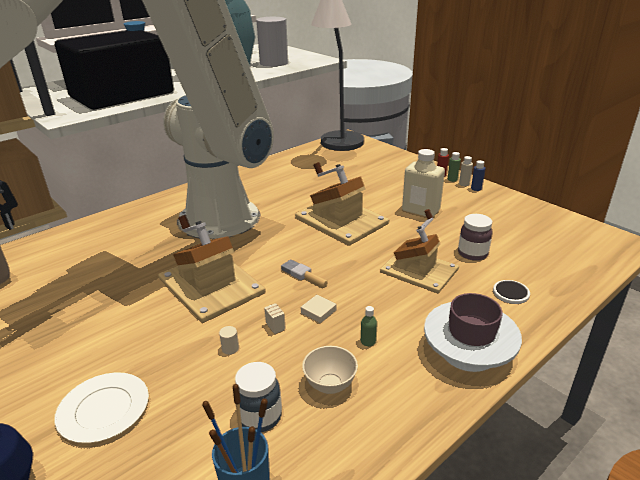

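The top view shows three stands: A (238,205), B (222,338) and C (415,330). A's board is about 56x72 px (≈135x175 mm) and the others about 72x96 px (≈175x235 mm), so A fits the 170x130 size.

There are three bisque samples: the tile at (361,225), the block at (406,235) with lines on top, and the round pillar at (453,240). The block is the one at (406,235). I'll confirm both choices with depth and an enlarged crop.

```bash
cat >h.py <<'E'
import numpy as np,cv2
from station import bot,viewer
from scipy.spatial.transform import Rotation as Ro
def cam(n):
    c=viewer.calibration(n)
    if n=="wrist":
        s=bot.state();q=s['eef_rot'];R=Ro.from_quat([q[1],q[2],q[3],q[0]]).as_matrix()
        M=np.eye(4);M[:3,:3]=R;M[:3,3]=s['tool_pos'];T=M@c['T_tool_cam']
    else:
        T=np.eye(4);T[:3,:3]=c['R'].T;T[:3,3]=-c['R'].T@c['t']
    return c,T
def cloud(c,T,d):
    v,u=np.mgrid[:480,:640]
    P=np.stack([(u-c['cx'])/c['fx']*d,(v-c['cy'])/c['fy']*d,d],-1)
    return P@T[:3,:3].T+T[:3,3]
def onz(c,T,u,v,z):
    r=T[:3,:3]@np.array([(u-c['cx'])/c['fx'],(v-c['cy'])/c['fy'],1.])
    return T[:3,3]+r*(z-T[2,3])/r[2]
def shot(n,name):
    c,T=cam(n);p,d=viewer.camera(n);cv2.imwrite(f"pics/{name}.png",p);np.savez(f"pics/{name}.npz",d=d,T=T)
    return p,cloud(c,T,d),c,T
E
python3 - <<'E'
from h import *
c,T=cam("top");d=np.load("pics/top0.npy");W=cloud(c,T,d);p=cv2.imread("pics/top0.png")
np.set_printoptions(precision=1,suppress=True)
for n,(a,b,e,f) in {"A":(200,160,280,250),"B":(175,280,270,395),"C":(370,275,460,390)}.items():
    w=W[b:f,a:e].reshape(-1,3);w=w[(w[:,2]>6)&(w[:,2]<20)]
    print(n,w.mean(0),cv2.minAreaRect(w[:,:2].astype(np.float32)))
for n,(a,b,e,f) in {"block":(390,220,422,252),"tile":(340,205,385,245),"round":(440,228,470,255)}.items():
    w=W[b:f,a:e].reshape(-1,3);z=w[:,2].max();w=w[w[:,2]>max(z-6,8)]
    print(n,z,w.mean(0),cv2.minAreaRect(w[:,:2].astype(np.float32)))
a=cv2.resize(p[155:255,190:290],(400,400),interpolation=2);b=cv2.resize(p[200:270,385:455],(400,400),interpolation=2)
cv2.imwrite("pics/crop.png",np.hstack([a,b]))
E
```

```text
A [612.6 232.1  11.8] ((610.8900146484375, 234.90670776367188), (228.86087036132812, 201.66305541992188), 0.7418752908706665)
B [292.  260.9  15.3] ((279.0567932128906, 272.06298828125), (280.049560546875, 235.7060089111328), 0.5519840717315674)
C [ 307.2 -195.9   15.4] ((296.0335693359375, -206.50595092773438), (279.8759460449219, 221.2493133544922), 0.023325784131884575)
block 1523.6606655745575 [ 350.7    8.3 1523.7] ((350.7126770019531, 8.29422378540039), (0.0, 0.0), 0.0)
tile 1523.6606655745575 [ 350.7    8.3 1523.7] ((350.7126770019531, 8.29422378540039), (0.0, 0.0), 0.0)
round 1523.6606655745575 [ 350.7    8.3 1523.7] ((350.7126770019531, 8.29422378540039), (0.0, 0.0), 0.0)
```

View pics/crop.png

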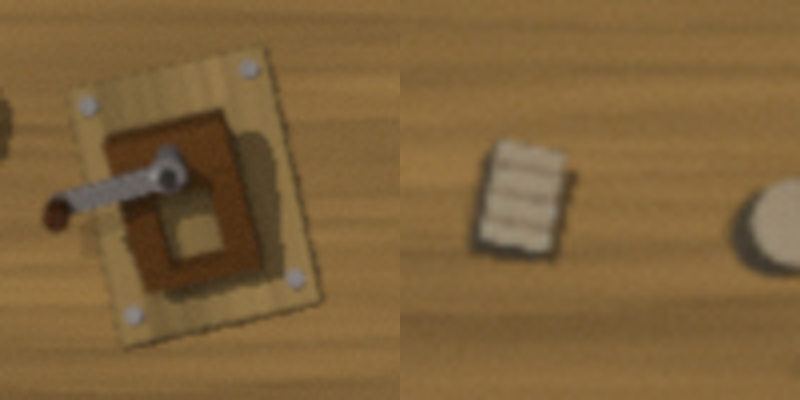

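The crop shows stand A with its board corners at top-image pixels (207,178), (257,166), (271,230) and (221,242). Its lever lies open to the left, with the knob near (204,208). The block's top has three lines, with corners at (402,224.5), (414,226.6), (411,244) and (399,243).

```bash
python3 - <<'E'
from h import *
np.set_printoptions(precision=1,suppress=True)
c,T=cam("top")
for z,q in ((12,[(207,178),(257,166.3),(270.8,230),(221.3,242)]),(50,[(401.6,224.5),(414.4,226.6),(411.2,244.1),(399,242.9)]),(22,[(348,213.5),(374,213)])):
    X=np.array([onz(c,T,u,v,z)[:2] for u,v in q]);e=np.diff(np.vstack([X,X[:1]]),axis=0)
    print(X.mean(0),np.linalg.norm(e,axis=1),np.degrees(np.arctan2(e[:,1],e[:,0])))
E
python3 -m jog '[[[0,0,0],0,1]]' 20
```

```text
[610.9 234.8] [130.  167.  127.6 167.8] [ -76.2 -166.9  104.2   13.9]
[ 531.6 -182. ] [31.6 43.8 29.8 45.8] [-99.  169.4  84.8  -8.2]
[587.6 -72.2] [64.9 64.9] [-88.5  91.5]
time_s: 0.18
tool_pos: [138.0, -609.3, 230.8]
eef_rot: [-0.0, 0.994, 0.111, -0.0]
contact_force: [-0.0, -0.4, -0.7]
finger_gap: 0.999
finger_force: 0.0
```

```bash
python3 -m jog '[[[0.06,-0.041,0],0,1],[[0.06,-0.041,0],0,1],[[0.06,-0.041,0],0,1],[[0.06,-0.041,0],0,1],[[0.06,-0.041,0],0,1],[[0.06,-0.041,0],0,1],[[0.06,-0.041,0],0,1],[[0.06,-0.041,0],0,1]]' >/dev/null; python3 -m jog '[[[0.06,-0.041,0],0,1],[[0.06,-0.041,0],0,1],[[0.06,-0.041,0],0,1],[[0.06,-0.041,0],0,1],[[0.06,-0.041,0],0,1],[[0.06,-0.041,0],0,1],[[0.06,-0.041,0],0,1],[[0.06,-0.041,0],0,1]]'; python3 -m jog '[[[0,0,0],0.8,1],[[0,0,0],0.8,1],[[0,0,0],0.8,1],[[0,0,0],0.8,1],[[0,0,0],0,1],[[0,0,0],0,1]]'
python3 - <<'E'
from h import *
p,W,c,T=shot("wrist","w1")
d=np.load("pics/w1.npz")['d'];print(d[240,320],W[240,320])
E
```

```text
time_s: 1.52
tool_pos: [534.6, -182.0, 231.2]
eef_rot: [-0.0, 0.994, 0.111, -0.0]
contact_force: [0.4, -1.0, -0.4]
finger_gap: 1.002
finger_force: 0.0
time_s: 2.02
tool_pos: [533.7, -183.6, 231.2]
eef_rot: [-0.0, 0.997, -0.079, -0.0]
contact_force: [1.1, 0.7, -0.0]
finger_gap: 1.001
finger_force: 0.0
394.6733 [ 4.85765423e+02 -1.81379562e+02 -4.29373180e-01]
```

View pics/w1.png

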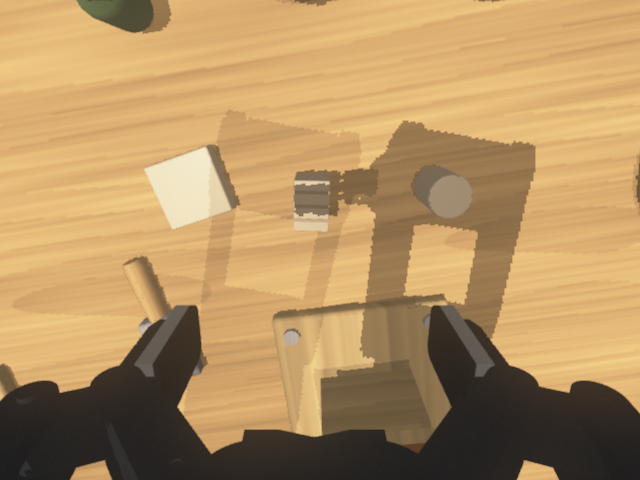

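The wrist view shows the block at (312,201), between the tile at (191,188) and the pillar at (445,195). I'll measure its top from the cloud.

```bash
python3 - <<'E'
from h import *
c,_=cam("wrist");f=np.load("pics/w1.npz");W=cloud(c,f['T'],f['d']);s=bot.state();q=s['eef_rot']
w=W[160:245,280:345].reshape(-1,3);w=w[(w[:,2]>44)&(w[:,2]<56)];print(len(w),w[:,2].mean())
r=cv2.minAreaRect(w[:,:2].astype(np.float32));print(r,cv2.boxPoints(r))
R=Ro.from_quat([q[1],q[2],q[3],q[0]]).as_matrix();yaw=np.degrees(np.arctan2(R[1,0],R[0,0]));print("yaw",yaw,R[:,2])
print("tool delta",R.T@(np.array([*r[0],30])-s['tool_pos']),s['tool_pos'])
for u,v in((294,190),(330,190),(294,232),(329,232),(296,171),(331,171)): print(onz(c,f['T'],u,v,50))
E
```

```text
1837 49.49556911034044
((534.0618896484375, -180.82388305664062), (29.898366928100586, 44.55093002319336), 79.52088928222656) [[ 509.43906 -191.47234]
 [ 553.2469  -199.57512]
 [ 558.6847  -170.17543]
 [ 514.8769  -162.07265]]
yaw -9.048601233475376 [-1.86705802e-04  5.69992651e-05 -9.99999981e-01]
tool delta [-1.05341252e-02 -2.81388506e+00  2.01203306e+02] [ 533.66731255 -183.61587529  231.2032245 ]
[ 549.58289793 -168.6311727    50.        ]
[ 544.8709259  -198.18064598   50.        ]
[ 513.50507046 -162.30715011   50.        ]
[ 508.76707707 -192.01286178   50.        ]
[ 564.87754766 -172.97487796   50.        ]
[ 560.36407359 -201.28239428   50.        ]
```

```bash
python3 -m jog '[[[0,-0.0056,0.06],0.21,0.8],[[0,0,0.07],0,0.8],[[0,0,0.07],0,0.8],[[0,0,0.07],0,0.8],[[0,0,0.07],0,0.8],[[0,0,0.045],0,0.8],[[0,0,0.02],0,0.8],[[0,0,0],0,0.8]]'; python3 -m jog '[[[0,0,0],0,0.2],[[0,0,0],0,0.2],[[0,0,0],0,0.2],[[0,0,0],0,0.2],[[0,0,0],0,0.2],[[0,0,0],0,0.2]]' 20
```

```text
time_s: 2.73
tool_pos: [532.7, -180.4, 26.7]
eef_rot: [-0.0, 0.996, -0.092, -0.002]
contact_force: [-0.4, 0.4, 0.7]
finger_gap: 0.797
finger_force: 0.0
time_s: 3.23
tool_pos: [535.6, -181.3, 30.6]
eef_rot: [0.0, 0.996, -0.093, 0.002]
contact_force: [-1.0, 0.6, 8.0]
finger_gap: 0.347
finger_force: 22.0
```

```bash
python3 -m jog '[[[0,0,-0.015],0,0.2],[[0,0,-0.04],0,0.2],[[0,0,-0.06],0,0.2],[[0,0,-0.07],0,0.2],[[0,0,-0.07],0,0.2],[[0,0,-0.07],0,0.2],[[0,0,-0.06],0,0.2],[[0,0,-0.03],0,0.2]]'; python3 -m jog '[[[-0.01,-0.04,0],0,0.2],[[-0.0165,-0.066,0],0,0.2],[[-0.0165,-0.066,0],0,0.2],[[-0.0165,-0.066,0],0,0.2],[[-0.0165,-0.066,0],0,0.2],[[-0.0165,-0.066,0],0,0.2],[[-0.0165,-0.066,0],0,0.2],[[-0.0165,-0.066,0],0,0.2]]'; python3 -m jog '[[[-0.0165,-0.066,0],0,0.2],[[-0.0165,-0.066,0],0,0.2],[[-0.0165,-0.066,0],0,0.2],[[-0.0165,-0.066,0],0,0.2],[[-0.01,-0.04,0],0,0.2],[[0,0,0],-0.7,0.2],[[0,0,0],-0.7,0.2],[[0,0,0],-0.7,0.2]]';python3 -m jog '[[[0,0,0],-0.7,0.2],[[0,0,0],-0.7,0.2],[[0,0,0],0,0.2],[[0,0,0],0,0.2],[[0,0,0],0,0.2]]'
python3 - <<'E'
from h import *
p,W,c,T=shot("wrist","w2")
E
```

```text
time_s: 3.9
tool_pos: [535.5, -181.3, 241.5]
eef_rot: [0.001, 0.996, -0.093, 0.003]
contact_force: [0.8, 0.7, -1.4]
finger_gap: 0.351
finger_force: 20.9
time_s: 4.57
tool_pos: [518.4, 79.0, 237.2]
eef_rot: [-0.0, 0.996, -0.093, 0.0]
contact_force: [1.6, 0.2, -1.0]
finger_gap: 0.347
finger_force: 20.9
time_s: 5.23
tool_pos: [509.3, 234.4, 236.9]
eef_rot: [-0.0, 0.999, 0.036, 0.0]
contact_force: [-0.3, 0.6, -1.4]
finger_gap: 0.349
finger_force: 20.8
time_s: 5.65
tool_pos: [509.8, 233.8, 236.7]
eef_rot: [-0.0, 0.993, 0.115, 0.0]
contact_force: [0.1, -0.4, -1.3]
finger_gap: 0.346
finger_force: 20.8
```

View pics/w2.png

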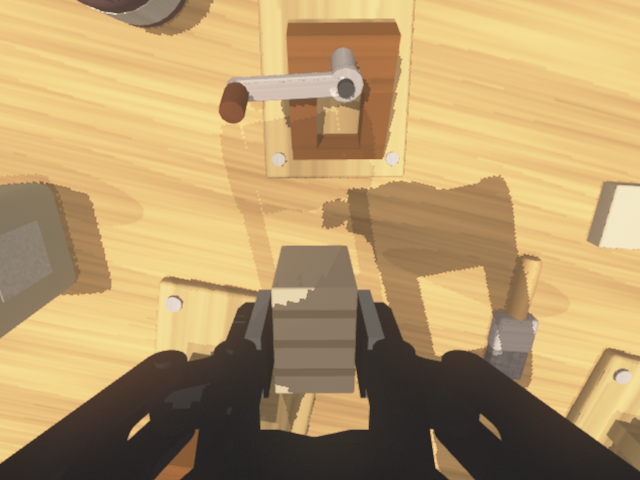

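The wrist view shows the block held centrally, with its top at about (313,340). Stand A's cradle top spans roughly (288,36) to (390,158), with the pocket at (340,125), the pivot at (345,85) and the knob at (232,100). I'll fit the cradle pose and the held block pose from the cloud.

```bash
cat >>h.py <<'E'
def cradle(x,y,yaw):
    c,s=np.cos(yaw),np.sin(yaw);Z=np.array([[c,-s,0],[s,c,0],[0,0,1]]);a=np.pi/6
    R=Z@np.array([[np.cos(a),0,-np.sin(a)],[0,1,0],[np.sin(a),0,np.cos(a)]])
    return R,np.array([x,y,52.])
E
python3 - <<'E'
from h import *
np.set_printoptions(precision=1,suppress=True)
c,_=cam("wrist");f=np.load("pics/w2.npz");W=cloud(c,f['T'],f['d']);p=cv2.imread("pics/w2.png");H=cv2.cvtColor(p,cv2.COLOR_BGR2HSV)
s=bot.state();q=s['eef_rot'];R=Ro.from_quat([q[1],q[2],q[3],q[0]]).as_matrix();print(s['tool_pos'],np.degrees(np.arctan2(R[1,0],R[0,0])))
x,y,yaw=589.5,229.7,np.radians(13.5)
for k in range(6):
    Rc,o=cradle(x,y,yaw);L=(W-o)@Rc
    m=np.zeros((480,640),bool);m[0:185,240:430]=1
    m&=(abs(L[...,2]-22)<4)&(abs(L[...,1])<45)&(L[...,0]>-45)&(L[...,0]<72)
    l=L[m];r=cv2.minAreaRect(l[:,:2].astype(np.float32))
    b=cv2.boxPoints(r);e=b[(np.argsort(b[:,0]))[2:]]-0
    lo=b[np.argsort(b[:,0])[:2]];hi=b[np.argsort(b[:,0])[2:]]
    dirv=hi.mean(0)-lo.mean(0);ang=np.arctan2(dirv[1],dirv[0]*np.cos(np.pi/6))
    off=np.array([r[0][0]-14.5,r[0][1]])
    print(len(l),r,l[:,2].mean(),"ang",np.degrees(ang),off)
    cx=off[0]*np.cos(np.pi/6);x+=cx*np.cos(yaw)-off[1]*np.sin(yaw);y+=cx*np.sin(yaw)+off[1]*np.cos(yaw);yaw+=ang
print("cradle",x,y,np.degrees(yaw))
Rc,o=cradle(x,y,yaw);L=(W-o)@Rc
A=np.c_[l[:,0],np.ones(len(l))];print("plane slope",np.linalg.lstsq(A,l[:,2],rcond=None)[0])
# pocket floor and lever
m=(abs(L[...,2])<4)&(abs(L[...,1])<20)&(abs(L[...,0])<28);l=L[m];print("floor",len(l),l.min(0),l.max(0))
m=(L[...,2]>62)&(L[...,2]<86)&(np.hypot(L[...,0]-48,L[...,1])<85)&(np.hypot(L[...,0]-48,L[...,1])>45);m[200:]=0;l=L[m];print("knob",len(l),l.mean(0),l.min(0),l.max(0))
m=(L[...,2]>54)&(L[...,2]<62)&(np.hypot(L[...,0]-48,L[...,1])<55)&(np.hypot(L[...,0]-48,L[...,1])>20);m[200:]=0;l=L[m];print("arm",len(l),l.mean(0))
# block in tool frame
t=(W-s['tool_pos'])@R
b=t[290:395,265:365].reshape(-1,3);b=b[(abs(b[:,0])<45)&(abs(b[:,1])<20)];h=b[b[:,2]<b[:,2].min()+40]
print(np.percentile(b[:,2],[1,20,50,80]));tp=b[abs(b[:,2]-np.percentile(b[:,2],50))<3];print("top",len(tp),tp.mean(0),cv2.minAreaRect(tp[:,:2].astype(np.float32)),np.linalg.lstsq(np.c_[tp[:,0],np.ones(len(tp))],tp[:,2],rcond=None)[0])
E
```

```text
[509.8 233.8 236.6] 13.254661588406458
8221 ((16.980552673339844, 3.01849365234375), (97.9869384765625, 74.18986511230469), 0.014406617730855942) 20.12857727860792 ang 0.016633436561649444 [2.5 3. ]
8320 ((15.120132446289062, -0.000865936279296875), (97.98693084716797, 74.18992614746094), 7.403123163385317e-06) 21.149481357328078 ang 1.030252984746252e-05 [ 0.6 -0. ]
8354 ((14.655029296875, 0.0), (74.18992614746094, 97.9869384765625), 89.99999237060547) 21.40275416258952 ang -1.030252984746252e-05 [0.2 0. ]
8364 ((14.538761138916016, 0.0), (97.98693084716797, 74.18992614746094), 7.403123163385317e-06) 21.463864543480607 ang 1.0302530649631382e-05 [0. 0.]
8365 ((14.509685516357422, 0.0), (74.18992614746094, 97.9869384765625), 89.99999237060547) 21.480234276782394 ang -1.030252984746252e-05 [0. 0.]
8366 ((14.502426147460938, 0.0), (97.98693084716797, 74.18992614746094), 7.403123163385317e-06) 21.484011555557238 ang 1.0302530649631382e-05 [0. 0.]
cradle 591.5799678803696 233.3029439041658 13.516643739093102
plane slope [-0.  21.5]
floor 1626 [-25.4 -17.1  -2.5] [11.6 16.9  4. ]
knob 908 [47.1 65.  77. ] [36.9 58.6 62.1] [52.3 73.4 83.6]
arm 1421 [47.  37.1 57.8]
[-37.9 -19.9 -19.2 -18.7]
top 8707 [ -0.5   0.1 -19.1] ((-1.916860580444336, 0.3108501434326172), (35.007965087890625, 44.01736068725586), 88.99662780761719) [  0.  -19.1]
```

Cradle fit: (591.6, 233.3), yaw 13.5°, with the outline at 98x74 mm as expected. The lever is at about 1.57. The block is upright and centred in the tool, with its bottom 31 mm below the TCP.

The tool can't tilt, so I'll pivot the block 30° in the light grip. To do that I'll press it flush against the cradle's uphill end face, which is parallel to the pocket's walls.

```bash
python3 -m jog '[[[0.02,0.005,0],-0.04,0.2],[[0.05,0.005,0],0,0.2],[[0.05,0.005,0],0,0.2],[[0.05,0.005,0],0,0.2],[[0.05,0.005,0],0,0.2],[[0.05,0.005,0],0,0.2],[[0.043,0.005,0],0,0.2],[[0.02,0.0045,0],0,0.2]]'; python3 -m jog '[[[0,0,0.03],0,0.2],[[0,0,0.05],0,0.2],[[0,0,0.05],0,0.2],[[0,0,0.05],0,0.2],[[0,0,0.045],0,0.2],[[0,0,0.026],0,0.2],[[0,0,0],0,0.2],[[0,0,0],0,0.2]]'; python3 -m jog '[[[-0.008,0,0],0,0.2],[[-0.008,0,0],0,0.2],[[0,0,0],0,0.2]]'
python3 - <<'E'
from h import *
p,W,c,T=shot("wrist","w3")
Rc,o=cradle(591.6,233.3,np.radians(13.52));s=bot.state();print((s['tool_pos']-o)@Rc, (s['tool_pos']-o))
E
```

```text
time_s: 6.37
tool_pos: [679.3, 254.0, 235.7]
eef_rot: [-0.0, 0.993, 0.118, 0.001]
contact_force: [-0.6, 0.5, -1.1]
finger_gap: 0.35
finger_force: 20.8
time_s: 7.03
tool_pos: [676.3, 253.8, 110.6]
eef_rot: [0.0, 0.993, 0.119, -0.0]
contact_force: [0.7, -0.4, -1.8]
finger_gap: 0.346
finger_force: 20.8
time_s: 7.28
tool_pos: [668.4, 252.1, 112.4]
eef_rot: [-0.0, 0.993, 0.119, 0.001]
contact_force: [-0.1, -0.2, -0.6]
finger_gap: 0.348
finger_force: 20.8
[98.84556629  0.31729476 12.48847632] [77.08520057 18.86131852 60.2381209 ]
```

View pics/w3.png

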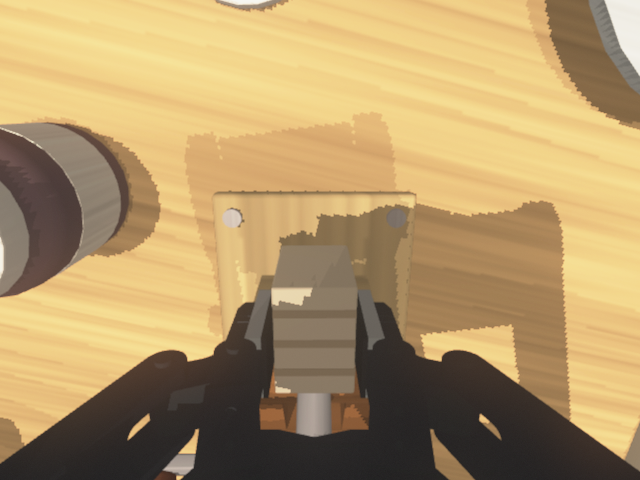

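The view shows the block still upright and centred just beyond the cradle's uphill end, clear of the post at (313,410). Now I'll press gently.

```bash
for i in 1; do python3 -m jog '[[[-0.006,0,-0.0018],0,0.2],[[-0.006,0,-0.0018],0,0.2],[[-0.006,0,-0.0018],0,0.2],[[0,0,0],0,0.2]]'; python3 -m jog '[[[-0.006,0,-0.0018],0,0.2],[[-0.006,0,-0.0018],0,0.2],[[0,0,0],0,0.2]]'; done
python3 - <<'E'
from h import *
p,W,c,T=shot("wrist","w4")
s=bot.state();q=s['eef_rot'];R=Ro.from_quat([q[1],q[2],q[3],q[0]]).as_matrix()
t=(W-s['tool_pos'])@R;b=t[270:420,270:360].reshape(-1,3);b=b[(abs(b[:,1])<13)&(b[:,2]<0)&(b[:,2]>-45)&(b[:,0]<14)&(b[:,0]>-25)];print(len(b),b.mean(0))
k=np.polyfit(b[:,0],b[:,2],1);print("tilt",np.degrees(np.arctan(k[0])),s['contact_force'])
E
```

```text
time_s: 7.67
tool_pos: [661.1, 250.3, 114.8]
eef_rot: [-0.0, 0.993, 0.119, 0.002]
contact_force: [5.1, 0.4, 0.9]
finger_gap: 0.347
finger_force: 20.9
time_s: 7.92
tool_pos: [655.5, 248.9, 116.7]
eef_rot: [-0.0, 0.993, 0.119, 0.002]
contact_force: [4.6, 1.4, 0.9]
finger_gap: 0.344
finger_force: 21.0
5315 [ -2.71087185   0.02346187 -18.06063222]
tilt -11.051524097647128 [4.08911988 1.86765068 1.89183408]
```

It is pivoting the right way: 11° so far at about 5 N. Continuing.

```bash
cat >tilt.py <<'E'
from h import *
import sys
p,W,c,T=shot("wrist",sys.argv[1])
s=bot.state();q=s['eef_rot'];R=Ro.from_quat([q[1],q[2],q[3],q[0]]).as_matrix()
t=(W-s['tool_pos'])@R;b=t[250:440,270:360].reshape(-1,3);b=b[(abs(b[:,1])<13)&(b[:,2]<5)&(b[:,2]>-50)&(b[:,0]<30)&(b[:,0]>-30)]
g=np.random.default_rng(0);best=0
for _ in range(300):
    i,j=b[g.integers(len(b),size=2)]
    if abs(i[0]-j[0])<8: continue
    k=(j[2]-i[2])/(j[0]-i[0]);r=abs(b[:,2]-i[2]-k*(b[:,0]-i[0]))/np.hypot(1,k);n=(r<.7).sum()*(abs(k)<1)
    if n>best:best=n;B=b[r<.7]
k=np.polyfit(B[:,0],B[:,2],1);ct=1/np.hypot(1,k[0]);x=np.percentile(B[:,0],[.5,99.5])
xm=x.mean();print("tilt",np.degrees(np.arctan(k[0])),"len",(x[1]-x[0])/ct,"top ctr tool",xm,np.polyval(k,xm),"y",np.percentile(B[:,1],[1,99]))
Rc,o=cradle(591.6,233.3,np.radians(13.52));w=s['tool_pos']+R@np.array([xm,0,np.polyval(k,xm)])
print("top ctr in cradle",(w-o)@Rc,"force",s['contact_force'],"time",s['time_s'])
E
python3 -m jog '[[[-0.006,0,-0.0018],0,0.2],[[-0.006,0,-0.0018],0,0.2],[[0,0,0],0,0.2]]'; python3 -m jog '[[[-0.006,0,-0.0018],0,0.2],[[-0.005,0,-0.001],0,0.2],[[0,0,0],0,0.2]]'; python3 tilt.py w5
```

```text
time_s: 8.22
tool_pos: [649.3, 247.4, 118.2]
eef_rot: [-0.0, 0.993, 0.119, 0.002]
contact_force: [3.9, 0.7, -0.1]
finger_gap: 0.344
finger_force: 20.9
time_s: 8.47
tool_pos: [643.6, 246.1, 119.2]
eef_rot: [-0.0, 0.993, 0.119, 0.001]
contact_force: [4.4, 1.2, -0.9]
finger_gap: 0.35
finger_force: 20.7
tilt -23.53998205659454 len 43.35487127121391 top ctr tool 1.4332464172045576 -18.209496107224055 y [-12.73475905  12.7493577 ]
top ctr in cradle [90.27052206  0.21351965 46.44623897] force [3.87149129 0.59968656 0.67145358] time 8.5167
```

```bash
python3 -m jog '[[[-0.005,0,-0.001],0,0.2],[[-0.005,0,0],0,0.2],[[0,0,0],0,0.2]]'; python3 tilt.py w6;  python3 -m jog '[[[-0.003,0,0],0,0.2],[[0,0,0],0,0.2]]'; python3 tilt.py w7
```

```text
time_s: 8.77
tool_pos: [638.5, 244.8, 119.4]
eef_rot: [-0.0, 0.993, 0.119, 0.001]
contact_force: [5.0, 1.1, 0.3]
finger_gap: 0.343
finger_force: 20.7
tilt -29.208084365883742 len 55.08807383922543 top ctr tool -3.3576688991040893 -15.130205694786628 y [-12.72267812  12.71559442]
top ctr in cradle [80.20540864  0.19799953 49.06051425] force [4.79634925 0.30235374 1.34724614] time 8.8167
time_s: 8.98
tool_pos: [637.5, 244.6, 119.5]
eef_rot: [-0.0, 0.993, 0.119, 0.001]
contact_force: [6.3, 2.4, -0.4]
finger_gap: 0.349
finger_force: 20.7
tilt -30.274859042798685 len 54.55168043414528 top ctr tool -2.734380100127982 -15.217426081748762 y [-12.70215745  12.70891981]
top ctr in cradle [79.90742349  0.20513914 49.38405537] force [6.66456399 1.67472702 0.37531052] time 9.0333
```

Tilt is 30.3° and flush, and the force is low. Next: back off, lift along the pocket axis over the post, and shift down the slope to above the pocket.

```bash
python3 -m jog '[[[0.007,0,-0.004],0,0.2],[[-0.01,0,-0.0173],0,0.2],[[-0.022,0,-0.0381],0,0.2],[[-0.022,0,-0.0381],0,0.2],[[-0.022,0,-0.0381],0,0.2],[[0,0,0],0,0.2]]';python3 -m jog '[[[-0.018,0,0.0104],0,0.2],[[-0.034,0,0.0196],0,0.2],[[-0.034,0,0.0196],0,0.2],[[-0.034,0,0.0196],0,0.2],[[-0.02,0,0.0115],0,0.2],[[-0.014,0,0.0081],0,0.2],[[0,0,0],0,0.2],[[0,0,0],0,0.2]]'; python3 tilt.py w8
python3 -c "
import cv2;p=cv2.imread('pics/w8.png');cv2.imwrite('pics/w8v.png',p[150:480])"
```

```text
time_s: 9.53
tool_pos: [601.9, 236.0, 190.5]
eef_rot: [-0.0, 0.993, 0.119, 0.001]
contact_force: [1.2, 0.3, -0.0]
finger_gap: 0.347
finger_force: 20.5
time_s: 10.2
tool_pos: [527.8, 217.8, 141.8]
eef_rot: [0.0, 0.993, 0.119, -0.001]
contact_force: [0.3, 0.2, -1.0]
finger_gap: 0.347
finger_force: 20.5
tilt -30.074076668184517 len 43.58040936167627 top ctr tool 1.1965379090624602 -17.556558613265768 y [-12.74299483  12.72266109]
top ctr in cradle [-1.14597382e+00 -8.13106951e-02  1.25212964e+02] force [-0.3232555  -0.06948648 -0.99559697] time 10.25
```

View pics/w8v.png

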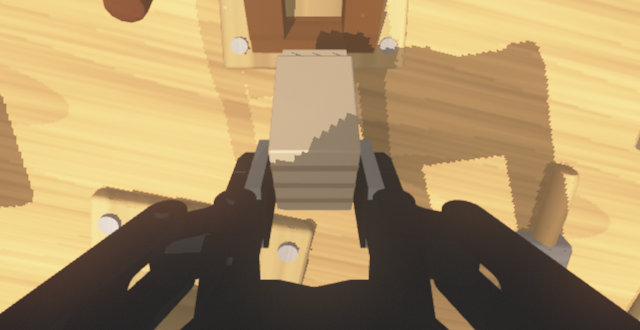

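The block is held at 30.1°, centred on the pocket axis to about 1 mm, with its top at cradle z = 125. Now I'll lower it to just above the mouth and then in slowly.

```bash
python3 -m jog '[[[0.0105,0,0.0147],0,0.2],[[0.015,0,0.026],0,0.2],[[0.015,0,0.026],0,0.2],[[0.008,0,0.0139],0,0.2],[[0.003,0,0.0052],0,0.2],[[0,0,0],0,0.2],[[0,0,0],0,0.2]]'; python3 tilt.py w9; python3 -m jog '[[[0.0025,0,0.0043],0,0.2],[[0.0025,0,0.0043],0,0.2],[[0.0025,0,0.0043],0,0.2],[[0,0,0],0,0.2]]'; python3 tilt.py w10
```

```text
time_s: 10.83
tool_pos: [553.3, 224.0, 99.6]
eef_rot: [0.0, 0.993, 0.119, -0.0]
contact_force: [0.3, -0.6, -0.5]
finger_gap: 0.348
finger_force: 20.5
tilt -29.841478817628587 len 43.733397733600626 top ctr tool 2.1051037725163706 -17.756209142014555 y [-12.760492    12.76239038]
top ctr in cradle [ 5.55726588e-01 -3.86482736e-02  7.54937628e+01] force [ 0.33862557 -0.36357892 -1.93396785] time 10.8833
time_s: 11.22
tool_pos: [556.9, 224.9, 92.8]
eef_rot: [0.0, 0.993, 0.119, -0.0]
contact_force: [1.2, 0.2, -1.7]
finger_gap: 0.348
finger_force: 20.5
tilt -29.992796930036544 len 43.8790714306708 top ctr tool 2.19926287909432 -18.013334215535462 y [-12.73367281  12.74057805]
top ctr in cradle [ 3.07605130e-01 -6.59694527e-02  6.78265598e+01] force [-0.39921254  0.75042045 -1.30498559] time 11.2667
```

```bash
python3 -m jog '[[[0.0025,0,0.0043],0,0.2],[[0.0025,0,0.0043],0,0.2],[[0.0025,0,0.0043],0,0.2],[[0.0025,0,0.0043],0,0.2],[[0,0,0],0,0.2]]'; python3 tilt.py w11; python3 -m jog '[[[0.002,0,0.0035],0,0.2],[[0.002,0,0.0035],0,0.2],[[0,0,0],0,0.2]]'; python3 tilt.py w12
```

```text
time_s: 11.68
tool_pos: [561.7, 226.0, 83.9]
eef_rot: [0.0, 0.993, 0.119, -0.0]
contact_force: [0.6, 0.3, -2.0]
finger_gap: 0.348
finger_force: 20.5
tilt -29.982483746853006 len 43.34758650918862 top ctr tool 2.0905483207788933 -17.88593462864761 y [-12.70941167  12.73005372]
top ctr in cradle [ 0.06161073 -0.0627483  57.63350965] force [ 0.57803177 -0.2375158  -1.38811573] time 11.7333
time_s: 11.98
tool_pos: [563.7, 226.5, 80.6]
eef_rot: [0.0, 0.993, 0.119, -0.0]
contact_force: [-0.2, 1.0, -1.4]
finger_gap: 0.348
finger_force: 20.5
tilt -29.99634396820249 len 43.59277666094617 top ctr tool 2.125692463723267 -17.936583285420397 y [-12.76968518  12.7181835 ]
top ctr in cradle [ 2.36210700e-01 -1.25845036e-02  5.37667188e+01] force [ 0.13903567 -0.28047044 -1.41173204] time 12.0333
```

```bash
python3 -m jog '[[[0.001,0,0.00173],0,0.2],[[0.001,0,0.00173],0,0.2],[[0.001,0,0.00173],0,0.2],[[0,0,0],0,0.2]]'; python3 -m jog '[[[0.001,0,0.00173],0,0.2],[[0.001,0,0.00173],0,0.2],[[0,0,0],0,0.2]]'; python3 tilt.py w13
```

```text
time_s: 12.37
tool_pos: [565.1, 226.9, 78.2]
eef_rot: [0.0, 0.993, 0.119, -0.0]
contact_force: [-0.8, -0.1, -0.8]
finger_gap: 0.344
finger_force: 20.5
time_s: 12.62
tool_pos: [565.8, 227.1, 77.2]
eef_rot: [0.0, 0.993, 0.119, -0.0]
contact_force: [-4.1, -1.0, 6.7]
finger_gap: 0.345
finger_force: 21.5
tilt -29.945404140393602 len 43.33209494279977 top ctr tool 1.9871277875823434 -18.052044972858063 y [-12.72169071  12.75245286]
top ctr in cradle [ 4.42217294e-01 -2.37831046e-02  4.97370589e+01] force [-3.51145574 -1.03964574  6.00801307] time 12.6667
```

It's seated: top at z = 49.7, with about 8 N along the pocket axis. Release a little, rise straight up and look.

```bash
python3 -m jog '[[[0,0,0],0,0.45],[[0,0,0],0,0.55],[[0,0,0],0,0.55],[[0,0,0],0,0.55],[[0,0,-0.01],0,0.55],[[0,0,-0.03],0,0.55],[[0,0,-0.06],0,0.55],[[0,0,-0.07],0,0.55]]'; python3 -m jog '[[[-0.03,0,-0.06],0,0],[[-0.06,0,-0.03],0,0],[[-0.06,0,0],0,0],[[-0.03,0,0],0,0],[[0,0,0],0,0],[[0,0,0],0,0]]'
python3 - <<'E'
from h import *
p,W,c,T=shot("wrist","w14")
Rc,o=cradle(591.6,233.3,np.radians(13.52));L=(W-o)@Rc
m=(abs(L[...,2]-50)<3)&(abs(L[...,1])<17)&(abs(L[...,0])<28);l=L[m];print("top",len(l),l.mean(0),np.percentile(l,[1,99],axis=0),np.polyfit(l[:,0],l[:,2],1))
m=(L[...,2]>62)&(L[...,2]<86)&(abs(np.hypot(L[...,0]-48,L[...,1])-66)<10)&(L[...,1]>40);l=L[m];print("knob",len(l),l.mean(0),l.max(0),l.min(0))
m=(abs(L[...,2]-22)<4)&(abs(L[...,1])<45)&(L[...,0]>-45)&(L[...,0]<0);l=L[m];print("cradle",np.percentile(l,[.2,99.8],axis=0),l[:,2].mean())
print((bot.state()['tool_pos']-o),(bot.state()['tool_pos']-o)@Rc)
E
```

```text
time_s: 13.33
tool_pos: [564.7, 226.5, 161.0]
eef_rot: [0.001, 0.993, 0.119, -0.002]
contact_force: [0.9, 0.0, -1.0]
finger_gap: 0.547
finger_force: 0.0
time_s: 13.83
tool_pos: [478.7, 206.0, 207.3]
eef_rot: [-0.0, 0.993, 0.119, 0.001]
contact_force: [-0.4, 0.5, 0.1]
finger_gap: 0.003
finger_force: 0.0
top 3466 [ 1.86319298 -0.17629302 49.62221839] [[-21.52923046 -14.82009462  47.82222239]
 [ 21.72690534  14.46336756  51.18945474]] [-3.52390667e-03  4.96287841e+01]
knob 1346 [46.21441605 64.34376814 77.84888688] [51.88119474 73.48022323 84.2060476 ] [37.14596361 58.45226729 62.05503788]
cradle [[-34.2842705  -36.74761263  19.58396431]
 [ -0.0481349   37.01520831  23.25923917]] 21.549345635050017
[-112.10654093  -27.0827001   155.22126023] [-2.22693001e+01 -1.23392456e-01  1.92091259e+02]
```

View pics/w14.png

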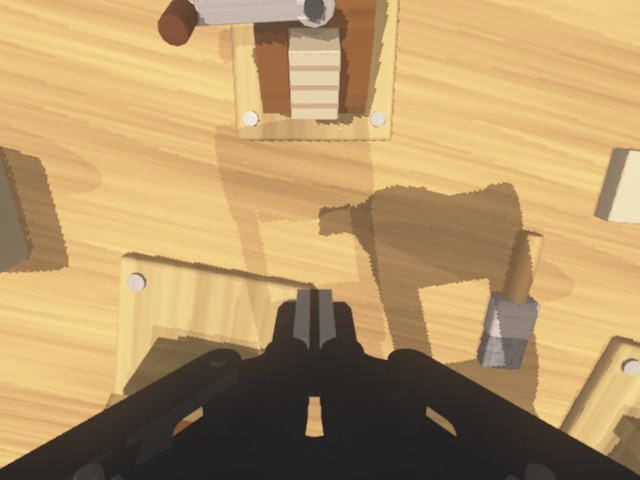

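The block is fully home: its top plane is at 49.6, parallel to the cradle, and x and y are centred. In the picture its top is at (314,85), the lever lies above it and the knob is at (177,22). Next I'll grip the knob lightly from above and carry it along its arc.

```bash
python3 -m jog '[[[0.03,-0.0164,0],0,0.55],[[0.06,-0.033,0],0,0.55],[[0.07,-0.0385,0],0,0.55],[[0.06,-0.033,0],0,0.55],[[0.021,-0.011,0],0,0.55],[[0,0,0],0,0.55],[[0,0,0],0,0.55]]'; python3 -m jog '[[[0,0,0.03],0,0.55],[[0,0,0.05],0,0.55],[[0,0,0.045],0,0.55],[[0,0,0.02],0,0.55],[[0,0,0.007],0,0.55],[[0,0,0],0,0.55],[[0,0,0],0,0.55]]'
cat >k.py <<'E'
from h import *
Rc,o=cradle(591.6,233.3,np.radians(13.52));s=bot.state();t=s['tool_pos']-o;c,n=np.cos(np.radians(13.52)),np.sin(np.radians(13.52))
print("stand frame",t[0]*c+t[1]*n,-t[0]*n+t[1]*c,s['tool_pos'][2],s['contact_force'],s['finger_gap'],s['time_s'])
E
python3 k.py; python3 - <<'E'
from h import *
p,W,c,T=shot("wrist","w15")
E
```

```text
time_s: 14.47
tool_pos: [580.8, 298.7, 205.5]
eef_rot: [0.0, 0.993, 0.119, -0.001]
contact_force: [-0.6, -1.2, -0.3]
finger_gap: 0.55
finger_force: 0.0
time_s: 15.05
tool_pos: [580.6, 298.5, 131.7]
eef_rot: [-0.0, 0.993, 0.119, 0.001]
contact_force: [-0.1, 0.1, 0.8]
finger_gap: 0.551
finger_force: 0.0
stand frame 4.56073202165163 65.94956507401331 131.65557424504235 [-0.0564896   0.10373355  0.79734533] 0.5509611283716075 15.05
```

View pics/w15.png

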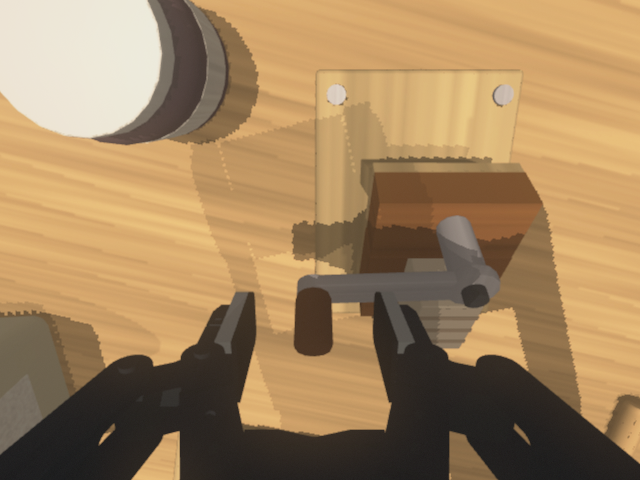

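The knob at (313,320) is centred between the fingers. I'll close on it and work out the arc rows.

```bash
python3 -m jog '[[[0,0,0],0,0.1],[[0,0,0],0,0.1],[[0,0,0],0,0.1],[[0,0,0],0,0.1],[[0,0,0],0,0.1]]' 20; python3 k.py; python3 - <<'E'
import numpy as np
a=np.linspace(1.54,0,15);x=48-66*np.cos(a);y=66*np.sin(a)
print(np.c_[.866*np.diff(x),-np.diff(y),-.5*np.diff(x)].__truediv__(500).round(4).tolist())
E
```

```text
time_s: 15.52
tool_pos: [580.3, 298.8, 131.3]
eef_rot: [-0.0, 0.993, 0.119, 0.0]
contact_force: [-2.2, 1.0, 5.4]
finger_gap: 0.164
finger_force: 20.8
stand frame 4.287212257737183 66.32627375472654 131.32395711516614 [-2.15272766  0.95734687  5.39697236] 0.16350756725867804 15.5167
[[-0.0125, 0.0012, 0.0072], [-0.0123, 0.0028, 0.0071], [-0.012, 0.0044, 0.0069], [-0.0115, 0.0059, 0.0066], [-0.0109, 0.0073, 0.0063], [-0.0101, 0.0086, 0.0058], [-0.0092, 0.0098, 0.0053], [-0.0082, 0.011, 0.0048], [-0.0071, 0.0119, 0.0041], [-0.006, 0.0128, 0.0034], [-0.0047, 0.0135, 0.0027], [-0.0034, 0.014, 0.002], [-0.0021, 0.0143, 0.0012], [-0.0007, 0.0145, 0.0004]]
```

```bash
python3 -m jog '[[[0,0,-0.005],0,0.1],[[-0.0125,0.0012,0.0072],0,0.1],[[-0.0123,0.0028,0.0071],0,0.1],[[-0.012,0.0044,0.0069],0,0.1],[[0,0,0],0,0.1]]'; python3 k.py; python3 -m jog '[[[-0.0115,0.0059,0.0066],0,0.1],[[-0.0109,0.0073,0.0063],0,0.1],[[-0.0101,0.0086,0.0058],0,0.1],[[-0.0092,0.0098,0.0053],0,0.1],[[0,0,0],0,0.1]]'; python3 k.py
```

```text
time_s: 15.93
tool_pos: [562.8, 289.9, 121.5]
eef_rot: [-0.0, 0.993, 0.119, -0.0]
contact_force: [3.1, 5.1, -7.6]
finger_gap: 0.162
finger_force: 21.1
stand frame -14.808498680895706 61.807160281182995 121.50768326062229 [ 3.0885373   5.05903343 -7.57001305] 0.1624637889898563 15.9333
time_s: 16.35
tool_pos: [544.4, 269.5, 108.7]
eef_rot: [-0.0, 0.993, 0.119, -0.002]
contact_force: [-4.5, 7.8, -11.9]
finger_gap: 0.162
finger_force: 22.0
stand frame -37.4253799927879 46.235987498958075 108.74344836067618 [ -4.54513149   7.83928389 -11.93375643] 0.1623794848531785 16.35
```

```bash
python3 -m jog '[[[-0.0082,0.011,0.006],0,0.1],[[-0.0071,0.0119,0.005],0,0.1],[[-0.006,0.0128,0.0034],0,0.1],[[-0.0047,0.0135,0.0027],0,0.1],[[0,0,0],0,0.1]]'; python3 k.py; python3 -m jog '[[[-0.0034,0.014,0.002],0,0.1],[[-0.0021,0.01,0.0012],0,0.1],[[-0.0007,0.008,0.0004],0,0.1],[[0,0,0],0,0.1]]'; python3 k.py
```

```text
time_s: 16.77
tool_pos: [536.2, 241.3, 100.1]
eef_rot: [0.001, 0.993, 0.119, -0.004]
contact_force: [-7.4, 3.6, -8.1]
finger_gap: 0.16
finger_force: 22.9
stand frame -51.936515595806355 20.764402659880037 100.1190026219124 [-7.35939672  3.60828326 -8.10060733] 0.15966158325233937 16.7667
time_s: 17.1
tool_pos: [539.1, 225.4, 99.4]
eef_rot: [0.001, 0.993, 0.119, -0.002]
contact_force: [-5.1, -1.5, -3.9]
finger_gap: 0.162
finger_force: 22.3
stand frame -52.9035113005684 4.554201217003694 99.4294848691381 [-5.11760659 -1.48585291 -3.91596413] 0.16174419760570458 17.1
```

```bash
python3 -m jog '[[[0,0.004,0],0,0.1],[[0,0.003,0],0,0.1],[[0,0,0],0,0.1]]'; python3 k.py; python3 -m jog '[[[0,0.003,0],0,0.1],[[0,0,0],0,0.1]]'; python3 k.py;python3 -m jog '[[[0,0.003,0],0,0.1],[[0,0,0],0,0.1]]'; python3 k.py
```

```text
time_s: 17.35
tool_pos: [539.9, 222.4, 99.5]
eef_rot: [0.0, 0.993, 0.119, -0.002]
contact_force: [-5.4, -0.3, -3.3]
finger_gap: 0.164
finger_force: 22.2
stand frame -52.82600709988065 1.5374775134597574 99.45991528474654 [-5.39862186 -0.31629235 -3.25414661] 0.16418934353211043 17.35
time_s: 17.52
tool_pos: [540.3, 221.3, 99.6]
eef_rot: [0.0, 0.993, 0.119, -0.002]
contact_force: [-5.5, 0.3, -3.9]
finger_gap: 0.162
finger_force: 22.1
stand frame -52.65719912623982 0.28159015518449415 99.56278650151874 [-5.49094662  0.33004257 -3.90172628] 0.1620812422014235 17.5167
time_s: 17.68
tool_pos: [540.4, 221.0, 99.6]
eef_rot: [-0.001, 0.993, 0.118, -0.002]
contact_force: [-7.6, 7.6, -3.8]
finger_gap: 0.165
finger_force: 22.1
stand frame -52.658421616678666 -0.02148866186923648 99.57302544270647 [-7.56308844  7.62515177 -3.81762276] 0.1646626480545529 17.6833
```

At the stop: y≈0 and the reaction is rising. Release, rise and check.

```bash
python3 -m jog '[[[0,0,0],0,0.1],[[0,0,0],0,0.45],[[0,0,0],0,0.45],[[0,0,0],0,0.45],[[0,0,-0.02],0,0.45],[[0,0,-0.05],0,0.45],[[0,0,-0.07],0,0.45],[[0,0,-0.05],0,0.45]]'; python3 -m jog '[[[-0.06,0,0],0,0.45],[[-0.07,0,0],0,0.45],[[-0.04,0,0],0,0.45],[[0,0,0],0,0.45],[[0,0,0],0,0.45]]'
python3 - <<'E'
from h import *
p,W,c,T=shot("wrist","w16")
Rc,o=cradle(591.6,233.3,np.radians(13.52));L=(W-o)@Rc
m=(abs(L[...,2]-57.5)<4)&(abs(L[...,1])<14)&(L[...,0]<38)&(L[...,0]>-8);l=L[m]
xs=np.arange(-5,36,5);print("arm mid y",[round(float(np.mean(np.percentile(l[abs(l[:,0]-x)<2.5,1],[2,98]))),1) for x in xs if (abs(l[:,0]-x)<2.5).sum()>10])
m=(L[...,2]>62)&(L[...,2]<86)&(abs(L[...,1])<30)&(L[...,0]<0)&(L[...,0]>-35);l=L[m];print("knob",len(l),np.percentile(l,[1,99],axis=0))
m=(abs(L[...,2]-50)<3)&(abs(L[...,1])<17)&(abs(L[...,0])<26);l=L[m];print("block top",len(l),np.percentile(l,[1,50,99],axis=0))
p2,d=viewer.camera("top");cv2.imwrite("pics/end.png",np.hstack([p[0:300,180:480],cv2.resize(p2[100:300,150:480],(495,300))]))
E
```

```text
time_s: 18.35
tool_pos: [542.9, 220.1, 198.2]
eef_rot: [-0.0, 0.993, 0.119, 0.001]
contact_force: [-0.1, -0.8, 0.4]
finger_gap: 0.449
finger_force: 0.0
time_s: 18.77
tool_pos: [459.7, 200.0, 196.4]
eef_rot: [-0.0, 0.993, 0.119, 0.001]
contact_force: [0.7, 0.1, 1.1]
finger_gap: 0.448
finger_force: 0.0
arm mid y [-0.0, 0.2, 0.2, 0.2, 0.2, 0.4, 0.2]
knob 941 [[-24.09019948  -6.82750602  62.50692102]
 [-10.49516075   7.28637457  83.19362101]]
block top 2212 [[-21.05208445 -15.01576098  47.80094626]
 [  2.81318024  -7.46021253  49.67390202]
 [ 21.73337958  14.61270203  51.28359153]]
```

View pics/end.png

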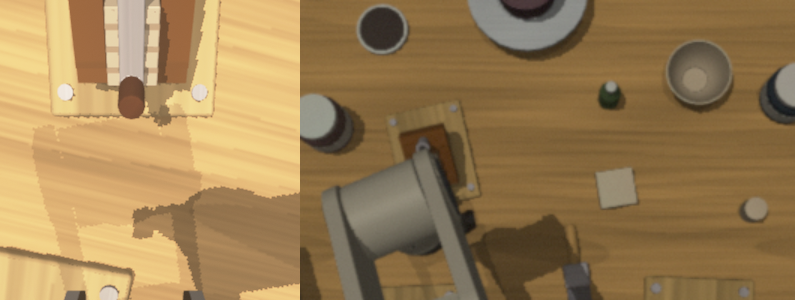

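The lever lies straight down the slope over the seated block, with the knob at (131,97) and the arm's midline within 0.4 mm of y = 0. The other things are undisturbed and the robot is clear.

```bash
python3 -c "
from station import bot; print(bot.sign_off())"
```

```text
the job is handed in; nothing more can be done
None
```

The test block sits fully home in the smaller stand's pocket, the keeper lever is shut at its stop, nothing else was moved, and the job was handed in at about 19 s.

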